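Draw a serving board from the sprung dispenser and set the biscuit jar on it

TASK

Draw the top board of the spring-loaded dispenser out towards the robot by pressing on it and pulling, over the lip and along the shelf, pushing the red bumper ahead of it until the board lies flat and fully home against the two yellow end posts, and leave the other boards in the dispenser. Then stand the biscuit jar (biscuit-brown body, teal lid) upright in the middle of the board and let go. Press firmly enough to keep the board moving but never harder than about 20 N, set the jar down gently, do not knock it over, and leave the water bottle, the mug and the orange tin where they are.

Things in the scene. Friction and masses are not known exactly. Their poses are not given: they have to be found in the camera images.
- dispenser: Fixed metal board dispenser, 294 mm long (its x), 128 mm wide, seldom parallel to the world axes. Origin: on the table (z=0), on the centreline, under the lip between shelf and well. The dark shelf runs from the lip towards its -x side (the robot's side); the open-topped well with the boards lies on its +x side.
- seat (a point): On the shelf's top (45 mm high), under the centre of a board that is fully home: 77 mm to the -x side of the lip, on the centreline; axes as the dispenser's. The black shelf is 142 mm long, from the lip to the two fixed yellow end posts (tops 55 mm high); side rails 116 mm apart inside are 53 mm high. The shelf is cushioned: it gives 1 mm per 15 N.
- bumper (a joint): Red bumper bar, 58 mm wide (y), 8 mm long, top 56 mm high, that slides along the shelf on a friction brake: about 4 N moves it, and it stays where it is left. Value: its distance in metres from home, towards the lip; at 0 its face is flush with the faces of the yellow posts. It starts 6 to 35 mm out; the board has to push it home.
- well (a point): Middle of the well, at shelf height (45 mm), 68 mm to the +x side of the lip. Inside 136 x 116 mm; side walls 66 mm high, back wall 68 mm; towards the shelf only the shelf's own end closes it. The boards lie on a sprung lifter that gives 1 mm per 2 N, up to 15 mm: pressed with over 8 N before its front edge is past the lip, the top board catches on it.
- board_top: The top board, light wood faced with cork, 130 mm (x) by 110 mm (y) by 12 mm thick, about 0.15 kg. Origin: centre of its underside, z up. It starts in the well with about 3 mm play all round, its underside 5 mm above the shelf, its top 62 mm above the table. Friction of a fingertip on the cork is about 1.0, of wood on boards and shelf about 0.2.
- board_mid: Second board, darker wood, same size, under the top one. Must stay in the well.
- board_low: Third board, darker wood, same size, at the bottom. Must stay in the well.
- jar: Closed jar with a biscuit-brown body and teal lid, 56 mm in diameter, 85 mm high, about 0.25 kg. Origin: centre of its underside; z up. Stands on the table beside the dispenser, on either side.
- water: Bystander: clear water bottle with teal cap and paper label, 60 mm diameter, 160 mm high, standing on the table. Origin: centre of its underside.
- mug: Bystander: white mug, 74 mm diameter, 75 mm high, with a handle, standing on the table. Origin: centre of its underside.
- tin: Bystander: orange tin, 66 mm diameter, 70 mm high, standing on the table. Origin: centre of its underside.
Things that resemble listed ones, but are neither listed nor needed, are in the scene too. Of the things that look like the board_top, the larger one is meant. Leave any blue look-alike of the jar alone.

How it is judged:
On the way, in this order (a step that is already met when the one before it is completed fails the run):
1. the top board lies flat on the shelf, fully home against the end posts (within 4 mm) (x of board_top in the frame of seat below 0.004 m and z of board_top in the frame of seat below 0.003 m and angle between board_top's own z axis and vertical below 0.03 rad), for 0.2 s.
2. the jar stands on the board, let go (contact force between jar and board_top above 0.5 N and contact force between jar and the fingers below 0.1 N and horizontal distance between jar and board_top below 0.025 m), for 0.2 s.
At the end, for the whole second after the job is handed in: The top board lies flat on the shelf with its front edge within 4 mm of the end posts, the jar stands upright on it within 25 mm of its middle, both at rest; the other two boards are still in the well (all of step 1 and x of board_top in the frame of seat above -0.004 m and horizontal distance between jar and board_top below 0.025 m and angle between jar's own z axis and vertical below 0.08 rad and contact force between jar and board_top above 0.5 N and linear speed of each of jar, board_top below 0.02 m/s and x of each of board_mid, board_low in the frame of dispenser above 0.06 m); the robot touches nothing.
It fails at once if the fingers press on a board with more than 22 N (contact force between the fingers and board_top above 22 N or contact force between the fingers and board_mid above 22 N).
It fails at once if another board is drawn out of the well (x of any of board_mid, board_low in the frame of dispenser below 0.05 m).
It fails at once if the jar is tipped by more than 0.5 rad (angle between jar's own z axis and vertical above 0.5 rad).
It fails at once if the jar is dropped or slammed onto the board (over 40 N) (contact force between jar and board_top above 40 N).
It fails at once if the bottle, mug or tin is moved by more than 20 mm (distance of any of water, mug, tin from where it was at the start of the episode above 0.02 m).
It also fails if it takes over 64 s, if anything falls off the work surface, if the arm or the gripper's body presses on something with over 40 N, if the wrist force passes 120 N, or if a joint passes its speed limit or range.

ROBOT

A 7-joint arm with a two-finger parallel gripper is mounted at the origin on the work surface. World frame = base frame: x ahead of the robot, y to its left, z up, the work surface at z = 0. Lengths are in m, angles in rad, forces in N, time in s.
With the tool pointing down it reaches from about 0.4 to 0.85 m from the base axis. Payload 6.9 kg.
Tool frame: the origin (TCP) lies on the centre line of the jaws, within the pads' length; the fingertips stand 17 mm ahead of it and the grasp point (between the pads) lies 2 mm behind it; z points along the fingers, y is the line along which they close (so a half turn about z gives the same grasp; the last joint's range is limited). The gripper opens to 85 mm and grips with 20 to 120 N. Pads are 22 mm wide; open, the fingers measure 114 mm over their backs; the gripper's body (76 mm by 85 mm) begins 54 mm behind the grasp point. The pads swing forward as they close: fully open they stand 13 mm farther back than shut.
Start: joints at [1.304, 0.507, -0.238, 1.5, 0.126, 1.149, -0.155], TCP at [0.228, -0.582, 0.248] pointing down, gripper open.
Joint ranges: [-3.08, 3.08], [-0.24, 2.05], [-1.43, 1.35], [0, 2.5], [-1.52, 4.66], [0.17, 1.96], [-2.89, 2.89]. Speed limits (rad/s): [2.39, 2.39, 3.14, 3.14, 3.14, 3.14, 3.14].

INTERFACE

Orientations are given as a rotation vector (axis times angle).
In Python, from bench import env gives the robot as it stands. The module is installed in compiled form; this text tells all that it offers.
- The arm moves only by the tool step_arm, never from a script. Its arguments are lists of equal length, an entry for each row: "translation": the shift along the world's x, y, z in cm, a list of three; "angular": the turn, a rotation vector about the world's x, y, z in degrees, a list of three. In form: {"translation": [[tx, ty, tz], ...], "angular": [[ax, ay, az], ...]}. A call has 1 to 10 rows; each row shifts and turns the commanded pose from where the row before left it; what a row does not reach is not made up. A row lasts 1/10 s, in which the tool goes at most 50 mm and 8.59 degrees, less where a joint would pass 70% of its speed; a pose out of reach is approached as far as the arm can. A call with a gripper value outside its range is refused whole. "claw" is the opening in per cent of the stroke, from 0 (shut) to 100 (fully open), set as the call begins (left out, the last holds). The fingers move at their own pace and stop on an object; "squeeze" is the grip in N (left out, the last holds). Time passes only in rows, so rows that do not move let the fingers close. It gives the time, the measured TCP pose, the force, the opening and the grip force at its end, in the units of the state.
- env.get_obs(): the state, without advancing time (a new reading comes with each control period).
- env.camera(name): name is "scene" or "top" or "wrist"; returns a dict with "frame" (420x560x3 uint8, blue, green, red), "vfov" (degrees; the focal length in pixels is half the picture's height over the tangent of half this angle, whatever the lens; pixels are square), "cx", "cy" (the principal point, pixels), "rvec" (rotation vector, rad) and "tvec" (3), from world to camera coordinates, as OpenCV has them. Camera axes: x right, y down, z forward; pixel columns grow to the right and rows downward; lengths in m; the calibration is good to about 2 mm. A picture is of the moment at which its call begins. There is no depth.
- env.job_done(): hands the job in; it is judged then, once.
The state is a dict: "t": time; "joint_positions": joint angles; "qd": joint speeds; "effort": joint torques, N m; "tcp_pos": TCP position; "orientation": TCP orientation; "force": force on the tool from outside, world axes, zero at the start; "wrist_torque": the same for the moment, N m; "finger_gap": opening from 0.0 (shut) to 1.0 (fully open); "gripper_force": force on a finger pad.
Only numpy, scipy, OpenCV 4.12 (cv2) and the standard library are available. Lean on these libraries where they do the work, as an engineer would, in place of code of your own. Each camera call takes 0.05 s, during which the arm holds its last target. There are 200 camera calls.

## Working session

There is one attempt and no reset: what is moved stays moved. The work goes in short steps, Python scripts to look and compute and a tool call to move; the robot and the scene stay as the last step left them, time stands still between calls to the robot, and variables do not carry over. Pictures are saved under pics/ and viewed, at most 10 in all, crops included, and the job is handed in when it is done.

Besides the shell and the picture viewer there is one more tool, called after "Call:" in YAML: its name, and indented under it one key for each argument. step_arm: Moves the arm, as the interface text tells. Its arguments: {"type":"object","properties":{"translation":{"type":"array"},"angular":{"type":"array"},"claw":{"type":"number"},"squeeze":{"type":"number"}},"required":["translation","angular"]}

```bash
mkdir -p pics; cat > h.py <<'E'
import numpy as np,cv2
from bench import env
def cam(n):
    c=env.camera(n);c['R']=cv2.Rodrigues(np.array(c['rvec'],float))[0];c['t']=np.array(c['tvec'],float).ravel()
    h,w=c['frame'].shape[:2];c['f']=h/2/np.tan(np.radians(c['vfov'])/2);return c
def ray(c,u,v,z):
    d=c['R'].T@np.array([(u-c['cx'])/c['f'],(v-c['cy'])/c['f'],1]);o=-c['R'].T@c['t'];return o+d*(z-o[2])/d[2]
def proj(c,p):
    q=c['R']@np.array(p)+c['t'];return c['cx']+c['f']*q[0]/q[2],c['cy']+c['f']*q[1]/q[2]
E
python3 - <<'E'
from h import *
s=[]
for n in ('top','scene'):
    c=cam(n);cv2.imwrite(f'pics/{n}0.png',cv2.resize(c['frame'],(800,600)));print(n,c['vfov'],c['cx'],c['cy'],-c['R'].T@c['t'],c['frame'].shape)
print(env.get_obs())
E
```

```text
top 46.31373204542701 284.8726062310179 209.80416951899736 [0.35193736 0.01746213 0.9979052 ] (420, 560, 3)
scene 43.24856760744322 281.983904748206 205.05480554458643 [1.08935791 0.69856682 0.69797403] (420, 560, 3)
{'t': 0.1, 'joint_positions': array([ 1.30351041,  0.50823618, -0.23748727,  1.50100179,  0.12569269,
        1.14891452, -0.15479413]), 'qd': array([ 0.00010369, -0.00217573, -0.00050224, -0.0027397 , -0.00095413,
        0.00038123,  0.00058281]), 'effort': array([-3.66663342e-03, -6.21832466e+01, -2.19407044e+00, -2.50205827e+01,
        1.26130992e-02,  7.76112283e-03, -3.25089024e-05]), 'tcp_pos': array([ 0.22739333, -0.58172283,  0.2475367 ]), 'orientation': array([-3.08567265e+00, -5.81858076e-01,  5.27369041e-04]), 'force': array([0.47348901, 0.74967822, 0.61973268]), 'wrist_torque': array([ 0.00216272, -0.01783039,  0.02958344]), 'gripper_force': 0.0, 'finger_gap': 0.9986114941900391}
```

View pics/top0.png

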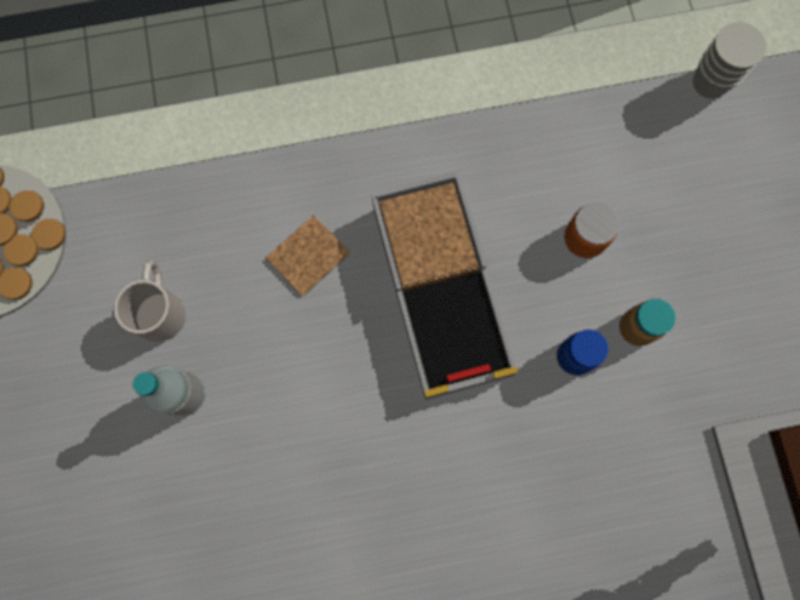

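View pics/scene0.png

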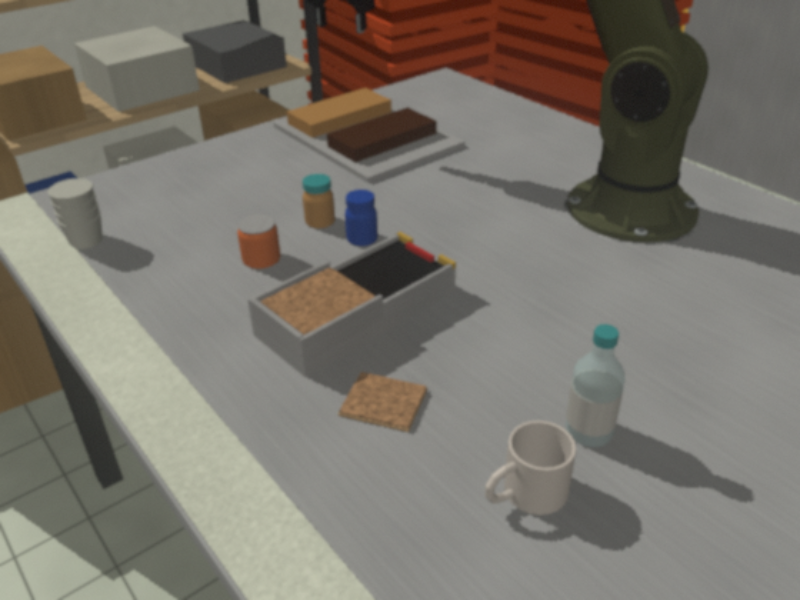

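The top view shows the cork board in its well at about (430,235), the black shelf below it, the red bumper at (468,374), yellow posts at (437,391) and (505,372), the teal-lid jar at (655,317), and the blue look-alike at (583,350). The scene view agrees.

```bash
cat > m.py <<'E'
from h import *
def blobs(c,lo,hi,amin=15):
    m=cv2.inRange(cv2.cvtColor(c['frame'],cv2.COLOR_BGR2HSV),np.array(lo),np.array(hi))
    n,l,s,ce=cv2.connectedComponentsWithStats(m)
    return [(ce[i],s[i],(l==i).astype(np.uint8)) for i in range(1,n) if s[i][4]>=amin]
def quad(m):
    return cv2.minAreaRect(max(cv2.findContours(m,0,2)[0],key=cv2.contourArea))
E
python3 - <<'E'
from m import *
np.set_printoptions(precision=4,suppress=True)
c=cam('top')
for nm,lo,hi,z in (('yel',(20,150,100),(32,255,255),.055),('red',(0,170,80),(6,255,255),.056),('redb',(174,170,80),(180,255,255),.056),('teal',(82,120,60),(95,255,255),.085),('black',(0,0,0),(180,255,40),.045),('cork',(8,70,60),(19,200,255),.062),('blue',(110,150,40),(125,255,255),.085)):
    for ce,s,m in blobs(c,lo,hi,30):
        q=quad(m); P=np.array([ray(c,u,v,z)[:2] for u,v in cv2.boxPoints(q)])
        if P[:,0].max()<0.2 : continue
        print(nm,s,ray(c,*ce,z),ray(c,*q[0],z)[:2]);print(P.tolist(),np.linalg.norm(P[1]-P[0]),np.linalg.norm(P[2]-P[1]))
c=cam('scene')
for ce,s,m in blobs(c,(82,120,60),(95,255,255)):print('scene teal',s,ray(c,*ce,.08))
E
```

```text
yel [346 258  16   7  67] [ 0.435  -0.1266  0.055 ] [ 0.4353 -0.1279]
[[0.4384551332134817, -0.11264687681936589], [0.4408994994638351, -0.14262575105994205], [0.43224316996221107, -0.1430698058092102], [0.4298184313925464, -0.11314817166753019]] 0.030078361443039874 0.008667711639241021
yel [298 269  15   9  71] [ 0.4287 -0.0321  0.055 ] [ 0.4288 -0.0319]
[[0.43204415704100807, -0.0167567288973859], [0.4341211164104902, -0.04661103423512396], [0.42546283942679464, -0.04713664626453663], [0.42340410329912664, -0.017339463804385537]] 0.029926465000420194 0.00867421629496614
red [313 255  31  12 153] [ 0.444  -0.0796  0.056 ] [ 0.444  -0.0795]
[[0.44692937420985346, -0.04968130735203373], [0.45076224324720154, -0.10899472847626665], [0.4411364713184611, -0.10938727616280292], [0.4373424158991964, -0.05020027532575011]] 0.05943713326295323 0.009633772828457815
teal [446 210  26  25 502] [ 0.4649 -0.335   0.085 ] [ 0.4649 -0.335 ]
[[0.4716652709577868, -0.3031773473961581], [0.4973054808181586, -0.343523258280351], [0.45805572564211594, -0.36677770993944414], [0.4329099705489763, -0.3265
[... 2328 characters left out ...]
27619311041
cork [440 213  23  29 171] [ 0.4539 -0.3166  0.062 ] [ 0.4575 -0.3155]
[[0.47429601383014225, -0.28773304915318854], [0.48999551704715477, -0.3257587365237493], [0.4408908374332849, -0.3431698295857636], [0.4255939829024749, -0.3054481251712102]] 0.04113912129913098 0.05210005490971128
blue [391 231  34  31 725] [ 0.4389 -0.2302  0.085 ] [ 0.4384 -0.2288]
[[0.44876304638297354, -0.18901533055771225], [0.4741901774474794, -0.252076662187973], [0.4279577493659772, -0.26859400910903475], [0.40316537352490345, -0.2060206995856834]] 0.06799463612045645 0.04909440045078441
scene teal [213 123  17   9 125] [ 0.4669 -0.3385  0.08  ]
scene teal [417 228  15  10 115] [0.4148 0.2606 0.08  ]
```

Call:
step_arm:
  translation:
    - [2,2.6,0]
    - [2,2.6,0]
    - [2,2.6,0]
    - [2,2.6,0]
    - [2,2.6,0]
    - [2,2.6,0]
    - [2,2.6,0]
    - [2,2.6,0]
    - [2,2.6,0]
    - [2,2.6,0]
  angular:
    - [0,0,7.2]
    - [0,0,7.2]
    - [0,0,7.2]
    - [0,0,7.2]
    - [0,0,7.2]
    - [0,0,7.2]
    - [0,0,7.2]
    - [0,0,7.2]
    - [0,0,7.2]
    - [0,0,7.2]
  claw: 0
  squeeze: 20

```text
t: 1.2
tcp_pos: [0.4281, -0.321, 0.2483]
orientation: [-2.15, -2.291, 0.0]
force: [0.9, -0.3, 0.7]
finger_gap: 0.004
gripper_force: 0.0
```

Call:
step_arm:
  translation:
    - [2.7,3.2,-0.5]
    - [2.7,3.2,-1]
    - [2.7,3.2,-1.5]
    - [2.7,3.2,-2]
    - [2.7,3.2,-2]
    - [2.7,3.2,-2]
    - [2.7,3.2,-2]
    - [2.5,3.2,-2]
    - [0,0,-1.5]
    - [0,0,0]
  angular:
    - [0,0,0]
    - [0,0,0]
    - [0,0,0]
    - [0,0,0]
    - [0,0,0]
    - [0,0,0]
    - [0,0,0]
    - [0,0,0]
    - [0,0,0]
    - [0,0,0]

```text
t: 2.2
tcp_pos: [0.6403, -0.0648, 0.1006]
orientation: [-2.15, -2.286, 0.004]
force: [-0.5, -0.2, -0.2]
finger_gap: 0.004
gripper_force: 0.0
```

```bash
python3 - <<'E'
from m import *
o=env.get_obs();R=cv2.Rodrigues(o['orientation'])[0];print(o['tcp_pos'],o['force'],R)
c=cam('scene');cv2.imwrite('pics/s1.png',cv2.resize(c['frame'][120:330,140:420],(800,600)))
E
```

```text
[ 0.64031576 -0.06482252  0.10055534] [-0.47016377 -0.15398132 -0.21859346] [[-6.11836290e-02  9.98115228e-01 -4.74922107e-03]
 [ 9.98126145e-01  6.11870733e-02  5.83222624e-04]
 [ 8.72714320e-04 -4.70463804e-03 -9.99988552e-01]]
```

View pics/s1.png

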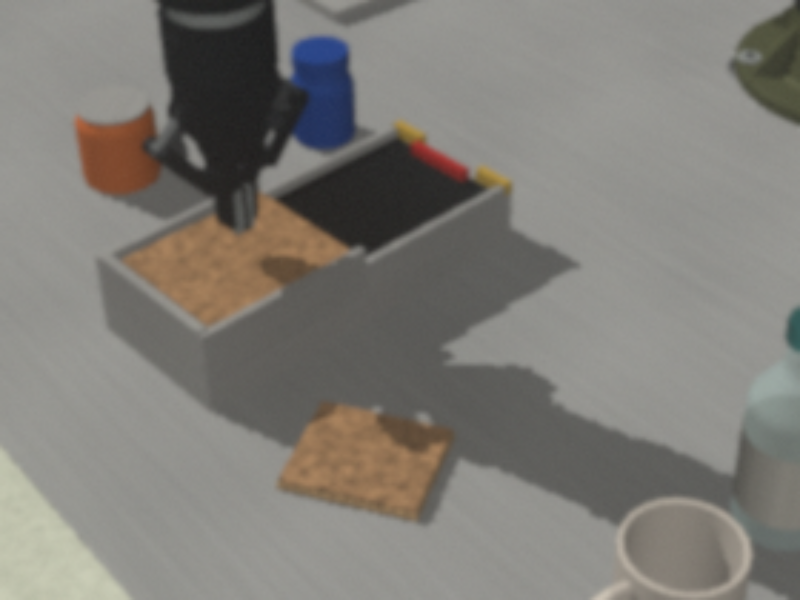

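The closed fingertips sit over the board's centre, a couple of centimetres above the cork at (240,225) in the crop.

Call:
step_arm:
  translation:
    - [0,0,-0.8]
    - [0,0,-0.8]
    - [0,0,-0.3]
    - [0,0,-0.2]
    - [0,0,-0.2]
    - [0,0,0]
    - [0,0,0]
  angular:
    - [0,0,0]
    - [0,0,0]
    - [0,0,0]
    - [0,0,0]
    - [0,0,0]
    - [0,0,0]
    - [0,0,0]

```text
t: 2.95
tcp_pos: [0.6417, -0.0661, 0.0805]
orientation: [2.155, 2.285, 0.0]
force: [-0.6, -0.5, 0.0]
finger_gap: -0.003
gripper_force: 0.0
```

Call:
step_arm:
  translation:
    - [0,0,-0.15]
    - [0,0,-0.15]
    - [0,0,0]
    - [0,0,0]
  angular:
    - [0,0,0]
    - [0,0,0]
    - [0,0,0]
    - [0,0,0]

```text
t: 3.35
tcp_pos: [0.6419, -0.066, 0.0775]
orientation: [2.155, 2.285, 0.001]
force: [0.0, -0.0, 3.6]
finger_gap: 0.002
gripper_force: 1.5
```

Call:
step_arm:
  translation:
    - [0,0,-0.1]
    - [0,0,0]
    - [-0.3,-0.02,0]
    - [-0.4,-0.027,0]
    - [-0.4,-0.027,0]
    - [-0.4,-0.027,0]
    - [0,0,0]
    - [0,0,0]
  angular:
    - [0,0,0]
    - [0,0,0]
    - [0,0,0]
    - [0,0,0]
    - [0,0,0]
    - [0,0,0]
    - [0,0,0]
    - [0,0,0]

```text
t: 4.15
tcp_pos: [0.6257, -0.0672, 0.0763]
orientation: [-2.155, -2.285, 0.002]
force: [-1.3, 0.4, 5.7]
finger_gap: -0.002
gripper_force: 2.7
```

```bash
python3 - <<'E'
from m import *
o=env.get_obs();print(o['tcp_pos'],o['force'])
c=cam('top');cv2.imwrite('pics/t2.png',cv2.resize(c['frame'][110:290,240:480],(800,600)))
E
```

```text
[ 0.62568616 -0.06719995  0.07629377] [-1.26505496  0.44815904  5.72836555]
```

View pics/t2.png

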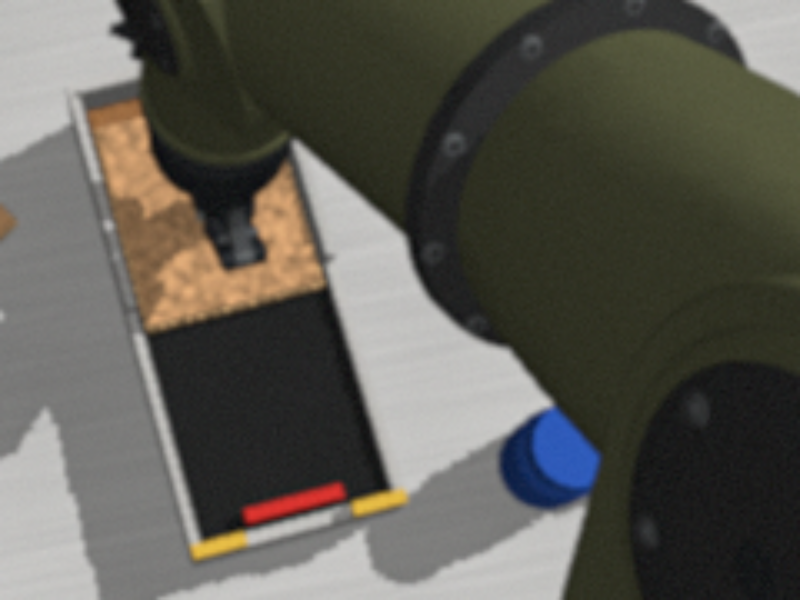

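The board is moving: its front edge is over the lip at about (235,310), with the darker second board showing behind it at (115,105). I'll keep pulling.

Call:
step_arm:
  translation:
    - [-0.4,-0.027,0]
    - [-0.5,-0.033,0]
    - [-0.5,-0.033,0]
    - [-0.5,-0.033,0]
    - [-0.5,-0.033,0]
    - [-0.5,-0.033,0]
    - [-0.5,-0.033,0]
    - [-0.4,-0.027,0]
    - [0,0,0]
  angular:
    - [0,0,0]
    - [0,0,0]
    - [0,0,0]
    - [0,0,0]
    - [0,0,0]
    - [0,0,0]
    - [0,0,0]
    - [0,0,0]
    - [0,0,0]

```text
t: 5.1
tcp_pos: [0.5876, -0.0697, 0.0764]
orientation: [-2.155, -2.285, 0.001]
force: [-0.1, 0.4, 5.1]
finger_gap: -0.001
gripper_force: 2.6
```

Call:
step_arm:
  translation:
    - [-0.3,-0.02,0]
    - [-0.4,-0.027,0]
    - [-0.4,-0.027,0]
    - [-0.4,-0.027,0]
    - [0,0,0]
  angular:
    - [0,0,0]
    - [0,0,0]
    - [0,0,0]
    - [0,0,0]
    - [0,0,0]

```text
t: 5.6
tcp_pos: [0.5726, -0.0708, 0.0763]
orientation: [-2.155, -2.285, 0.001]
force: [-1.3, -0.5, 5.8]
finger_gap: -0.004
gripper_force: 2.6
```

Call:
step_arm:
  translation:
    - [-0.3,-0.02,0]
    - [-0.4,-0.027,0]
    - [-0.4,-0.027,0]
    - [0,0,0]
  angular:
    - [0,0,0]
    - [0,0,0]
    - [0,0,0]
    - [0,0,0]

```text
t: 6.0
tcp_pos: [0.5616, -0.0715, 0.0763]
orientation: [-2.155, -2.285, 0.001]
force: [-0.4, 0.6, 5.0]
finger_gap: -0.003
gripper_force: 2.7
```

Call:
step_arm:
  translation:
    - [-0.3,-0.02,0]
    - [-0.4,-0.027,0]
    - [-0.4,-0.027,0]
    - [0,0,0]
  angular:
    - [0,0,0]
    - [0,0,0]
    - [0,0,0]
    - [0,0,0]

```text
t: 6.4
tcp_pos: [0.5506, -0.0722, 0.0763]
orientation: [-2.155, -2.285, 0.001]
force: [-0.9, 0.9, 5.3]
finger_gap: -0.006
gripper_force: 2.6
```

Call:
step_arm:
  translation:
    - [-0.3,-0.02,0]
    - [-0.4,-0.027,0]
    - [-0.4,-0.027,0]
    - [-0.4,-0.027,0]
    - [0,0,0]
  angular:
    - [0,0,0]
    - [0,0,0]
    - [0,0,0]
    - [0,0,0]
    - [0,0,0]

```text
t: 6.9
tcp_pos: [0.5355, -0.0733, 0.0762]
orientation: [-2.155, -2.285, 0.002]
force: [-0.2, 0.1, 5.1]
finger_gap: 0.001
gripper_force: 2.6
```

```bash
python3 - <<'E'
from m import *
c=cam('top');cv2.imwrite('pics/t3.png',cv2.resize(c['frame'][110:290,240:480],(800,600)))
E
```

```text
(no output)
```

View pics/t3.png

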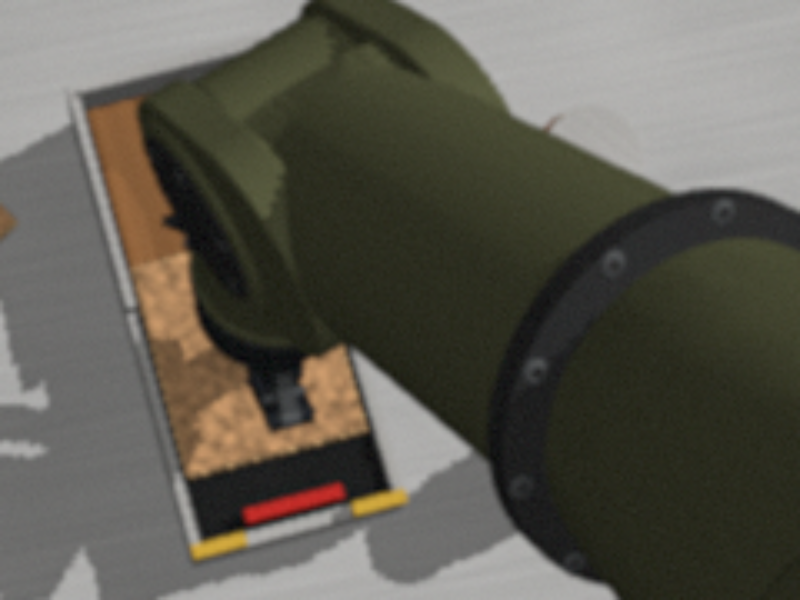

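The finger is pressing at (290,410). The board's front edge at about (280,455) is some 20 mm from the bumper at (295,505), and the second board has stayed in the well.

Call:
step_arm:
  translation:
    - [-0.2,-0.013,-0.04]
    - [-0.3,-0.02,0]
    - [0,0,0]
  angular:
    - [0,0,0]
    - [0,0,0]
    - [0,0,0]

```text
t: 7.25
tcp_pos: [0.5312, -0.0735, 0.076]
orientation: [-2.155, -2.285, 0.0]
force: [0.2, 0.2, 5.6]
finger_gap: -0.001
gripper_force: 3.0
```

Call:
step_arm:
  translation:
    - [-0.2,-0.013,-0.06]
    - [-0.3,-0.02,-0.05]
    - [-0.3,-0.02,0]
    - [0,0,0]
  angular:
    - [0,0,0]
    - [0,0,0]
    - [0,0,0]
    - [0,0,0]

```text
t: 7.65
tcp_pos: [0.5238, -0.0739, 0.0753]
orientation: [2.155, 2.285, 0.001]
force: [-0.3, 0.7, 9.2]
finger_gap: 0.004
gripper_force: 4.6
```

Call:
step_arm:
  translation:
    - [-0.3,-0.02,0]
    - [-0.3,-0.02,0]
    - [-0.3,-0.02,0]
    - [0,0,0]
  angular:
    - [0,0,0]
    - [0,0,0]
    - [0,0,0]
    - [0,0,0]

```text
t: 8.05
tcp_pos: [0.5147, -0.0745, 0.0753]
orientation: [2.155, 2.285, 0.001]
force: [0.5, -0.4, 9.8]
finger_gap: -0.004
gripper_force: 4.6
```

Call:
step_arm:
  translation:
    - [-0.2,-0.013,0]
    - [-0.2,-0.013,0]
    - [0,0,0]
  angular:
    - [0,0,0]
    - [0,0,0]
    - [0,0,0]

```text
t: 8.35
tcp_pos: [0.5094, -0.075, 0.0744]
orientation: [-2.155, -2.285, 0.002]
force: [-0.7, 0.4, -1.0]
finger_gap: 0.004
gripper_force: 0.0
```

Call:
step_arm:
  translation:
    - [0,0,-0.04]
    - [0,0,0]
    - [0,0,0]
  angular:
    - [0,0,0]
    - [0,0,0]
    - [0,0,0]

```text
t: 8.65
tcp_pos: [0.5102, -0.0749, 0.074]
orientation: [-2.155, -2.285, 0.001]
force: [-1.7, -1.0, -0.3]
finger_gap: -0.002
gripper_force: 0.0
```

Call:
step_arm:
  translation:
    - [0,0,-0.03]
    - [0,0,0]
    - [0,0,0]
  angular:
    - [0,0,0]
    - [0,0,0]
    - [0,0,0]

```text
t: 8.95
tcp_pos: [0.5105, -0.0748, 0.074]
orientation: [-2.155, -2.285, 0.0]
force: [-0.4, -0.5, 0.9]
finger_gap: -0.001
gripper_force: 0.3
```

Call:
step_arm:
  translation:
    - [0,0,-0.05]
    - [0,0,0]
    - [0,0,0]
  angular:
    - [0,0,0]
    - [0,0,0]
    - [0,0,0]

```text
t: 9.25
tcp_pos: [0.5107, -0.0748, 0.0737]
orientation: [2.155, 2.285, 0.0]
force: [-1.4, 0.8, 2.7]
finger_gap: 0.002
gripper_force: 2.0
```

Call:
step_arm:
  translation:
    - [0,0,-0.05]
    - [0,0,-0.04]
    - [0,0,0]
    - [0,0,0]
  angular:
    - [0,0,0]
    - [0,0,0]
    - [0,0,0]
    - [0,0,0]

```text
t: 9.65
tcp_pos: [0.511, -0.0748, 0.0733]
orientation: [2.155, 2.285, 0.001]
force: [-2.3, -0.8, 11.4]
finger_gap: 0.002
gripper_force: 5.0
```

Call:
step_arm:
  translation:
    - [-0.2,-0.013,0]
    - [-0.2,-0.013,0]
    - [-0.2,-0.013,0]
    - [0,0,0]
  angular:
    - [0,0,0]
    - [0,0,0]
    - [0,0,0]
    - [0,0,0]

```text
t: 10.05
tcp_pos: [0.507, -0.0749, 0.0736]
orientation: [2.153, 2.283, 0.006]
force: [3.6, -0.5, 6.7]
finger_gap: 0.001
gripper_force: 3.1
```

Call:
step_arm:
  translation:
    - [0,0,-0.05]
    - [0,0,-0.03]
    - [0,0,0]
    - [-0.2,-0.013,0]
    - [-0.2,-0.013,0]
    - [0,0,0]
  angular:
    - [0,0,0]
    - [0,0,0]
    - [0,0,0]
    - [0,0,0]
    - [0,0,0]
    - [0,0,0]

```text
t: 10.65
tcp_pos: [0.5043, -0.0751, 0.0734]
orientation: [2.151, 2.282, 0.009]
force: [5.1, 0.1, 9.4]
finger_gap: 0.0
gripper_force: 4.4
```

```bash
python3 - <<'E'
from m import *
c=cam('top');cv2.imwrite('pics/t4.png',cv2.resize(c['frame'][190:290,260:400],(784,560)))
E
```

```text
(no output)
```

View pics/t4.png

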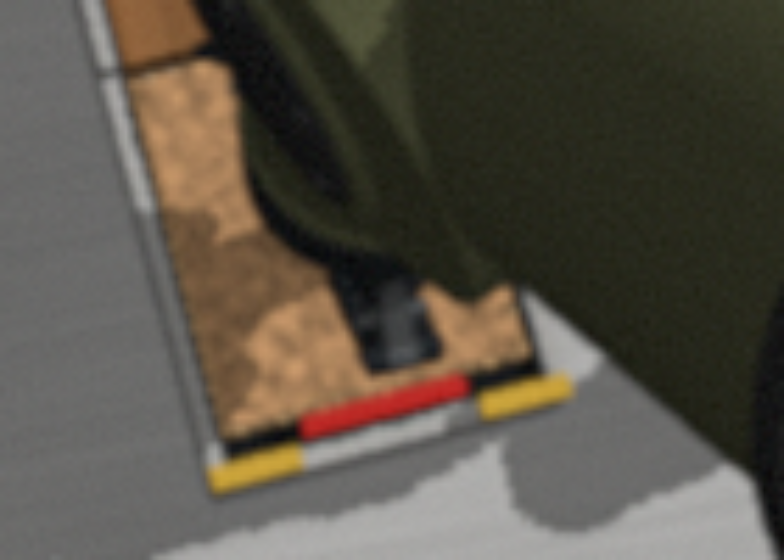

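The board is pushing the bumper. The gap to the yellow posts is about 20 px at (260,445), or 6–7 mm still to go.

Call:
step_arm:
  translation:
    - [0,0,-0.04]
    - [-0.2,-0.013,0]
    - [-0.2,-0.013,0]
    - [-0.2,-0.013,0]
    - [0,0,0]
  angular:
    - [0,0,0]
    - [0,0,0]
    - [0,0,0]
    - [0,0,0]
    - [0,0,0]

```text
t: 11.2
tcp_pos: [0.4987, -0.0754, 0.0732]
orientation: [2.151, 2.282, 0.01]
force: [5.3, -0.5, 11.6]
finger_gap: 0.005
gripper_force: 5.4
```

Call:
step_arm:
  translation:
    - [0,0,-0.02]
    - [-0.2,-0.013,0]
    - [-0.2,-0.013,0]
    - [-0.1,-0.007,0]
    - [0,0,0]
  angular:
    - [0,0,0]
    - [0,0,0]
    - [0,0,0]
    - [0,0,0]
    - [0,0,0]

```text
t: 11.7
tcp_pos: [0.4947, -0.0756, 0.0733]
orientation: [2.15, 2.281, 0.012]
force: [7.4, 0.0, 10.8]
finger_gap: -0.002
gripper_force: 5.2
```

```bash
python3 - <<'E'
from m import *
c=cam('top');cv2.imwrite('pics/t5.png',cv2.resize(c['frame'][190:290,260:400],(784,560)))
E
```

```text
(no output)
```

View pics/t5.png

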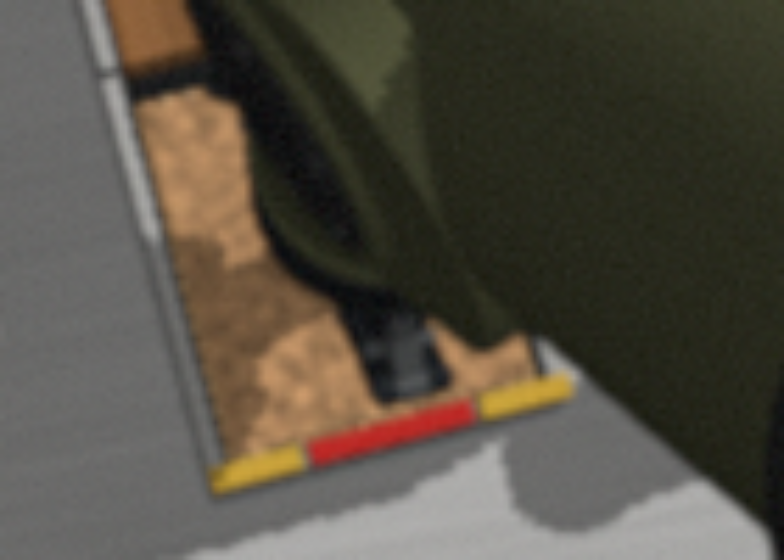

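The board front now touches both yellow posts (gap gone at (255,465) and (525,395)), with the bumper flush, so it is fully home. I'll lift off and go to the jar.

Call:
step_arm:
  translation:
    - [0,0,0.1]
    - [0,0,1]
    - [0,0,3]
    - [0,0,4]
    - [0,0,4]
    - [0,0,0]
  angular:
    - [0,0,0]
    - [0,0,0]
    - [0,0,0]
    - [0,0,0]
    - [0,0,0]
    - [0,0,0]

```text
t: 12.35
tcp_pos: [0.4916, -0.0758, 0.197]
orientation: [2.151, 2.282, 0.006]
force: [0.7, -0.0, 0.2]
finger_gap: -0.003
gripper_force: 0.0
```

Call:
step_arm:
  translation:
    - [-0.2,-3.2,0.2]
    - [-0.3,-3.2,0]
    - [-0.3,-3.2,0]
    - [-0.3,-3.2,0]
    - [-0.3,-3.2,0]
    - [-0.3,-3.2,0]
    - [-0.3,-3.2,0]
    - [-0.3,-3.2,0]
    - [0,0,0]
    - [0,0,0]
  angular:
    - [0,0,0]
    - [0,0,0]
    - [0,0,0]
    - [0,0,0]
    - [0,0,0]
    - [0,0,0]
    - [0,0,0]
    - [0,0,0]
    - [0,0,0]
    - [0,0,0]
  claw: 100

```text
t: 13.35
tcp_pos: [0.4657, -0.3324, 0.1936]
orientation: [-2.156, -2.282, -0.0]
force: [0.1, 0.5, 0.1]
finger_gap: 1.0
gripper_force: 0.0
```

```bash
python3 - <<'E'
from m import *
np.set_printoptions(precision=4,suppress=True)
o=env.get_obs();print(o['tcp_pos'],o['orientation'],o['finger_gap'])
c=cam('top')
for nm,lo,hi,z in (('yel',(20,150,100),(32,255,255),.055),('cork',(8,70,60),(19,200,255),.057)):
    for ce,s,m in blobs(c,lo,hi,30): 
        q=quad(m);P=np.array([ray(c,u,v,z)[:2] for u,v in cv2.boxPoints(q)]);print(nm,s,ray(c,*ce,z),P.tolist())
w=cam('wrist');s=cam('scene')
for ce,st,m in blobs(w,(82,100,40),(98,255,255)):print('wrist',st,ray(w,*ce,.085))
for ce,st,m in blobs(s,(82,100,40),(98,255,255)):print('scene',st,ray(s,*ce,.078))
cv2.imwrite('pics/ab.png',np.hstack([cv2.resize(w['frame'],(400,300)),cv2.resize(c['frame'],(400,300))]))
E
```

```text
[ 0.4657 -0.3324  0.1936] [-2.1559 -2.2823 -0.0001] 0.9997624765019628
yel [346 257  16   7  52] [ 0.4355 -0.128   0.055 ] [[0.43907301040873015, -0.11351188937608842], [0.43911064941783184, -0.14308699736690067], [0.4319740233959979, -0.14286857264939284], [0.4319447266187254, -0.11334160694503073]]
yel [298 269  16   9  74] [ 0.4287 -0.0328  0.055 ] [[0.4318248427676773, -0.016581767852521273], [0.4347360899858388, -0.04729673521854094], [0.42566114115784426, -0.04807791839790557], [0.4227726811994838, -0.01742372288169003]]
cork [   0  118   46   92 2083] [0.7496 0.4944 0.057 ] [[0.6687034882436897, 0.5320477808032594], [0.861383112829625, 0.5186277282377633], [0.8432143842775592, 0.4277019562673232], [0.6513808777516462, 0.4448662546865534]]
cork [ 266  130   68   73 3351] [ 0.6416 -0.0637  0.057 ] [[0.7040440387766572, -0.0055933043786049914], [0.7139749047792922, -0.11638492554654853], [0.5812500380817333, -0.12259361587068107], [0.5723964134589081, -0.014858046165129965]]
cork [395 149  35  32 131] [ 0.5931 -0.277   0.057 ] [[0.5983768416239023, -0.23859255064684112], [0.63507
[... 277 characters left out ...]
29467, 0.04706807543934435], [0.590315549389408, 0.12428270015298645]]
cork [ 284  195   72   78 3785] [ 0.5    -0.0742  0.057 ] [[0.562339526725198, -0.014626104032138432], [0.5710453384260926, -0.1280086223419778], [0.43347079401231037, -0.1336599782753228], [0.42585535533327784, -0.023629898652871052]]
cork [437 213  26  29 171] [ 0.4539 -0.3184  0.057 ] [[0.4739107225200012, -0.28684702715671617], [0.4907330935481763, -0.3275923085368826], [0.44036511285166463, -0.34545141871127716], [0.4239828250311476, -0.30503834578965794]]
wrist [ 246  182   69   70 3718] [ 0.4657 -0.3333  0.085 ]
scene [213 122  17  13 183] [ 0.4678 -0.3369  0.078 ]
scene [416 227  17  16 220] [0.417  0.2624 0.078 ]
```

View pics/ab.png

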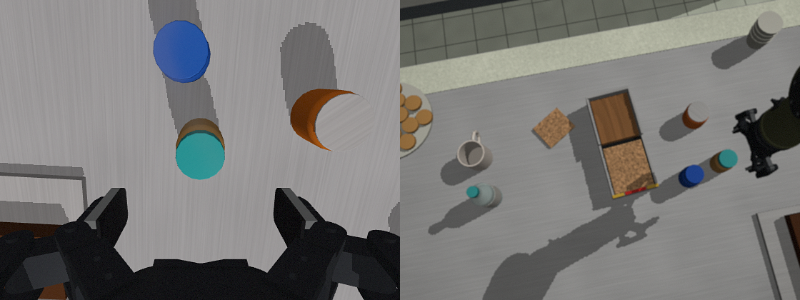

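The wrist view shows the jar lid at (200,155), centred between the fingers, with the blue bottle clear of them. The top view shows the board home at the posts and the darker board left in the well. I'll descend and grip.

Call:
step_arm:
  translation:
    - [0,-0.15,-3]
    - [0,0,-3]
    - [0,0,-3]
    - [0,0,-3]
    - [0,0,-2]
    - [0,0,-0.8]
    - [0,0,0]
    - [0,0,0]
  angular:
    - [0,0,0]
    - [0,0,0]
    - [0,0,0]
    - [0,0,0]
    - [0,0,0]
    - [0,0,0]
    - [0,0,0]
    - [0,0,0]

```text
t: 14.3
tcp_pos: [0.4674, -0.3334, 0.0472]
orientation: [2.154, 2.286, 0.001]
force: [0.0, 1.0, -0.6]
finger_gap: 0.998
gripper_force: 0.0
```

Call:
step_arm:
  translation:
    - [0,0,0]
    - [0,0,0]
    - [0,0,0]
    - [0,0,0]
    - [0,0,0]
    - [0,0,0]
    - [0,0,0]
    - [0,0,0]
  angular:
    - [0,0,0]
    - [0,0,0]
    - [0,0,0]
    - [0,0,0]
    - [0,0,0]
    - [0,0,0]
    - [0,0,0]
    - [0,0,0]
  claw: 0
  squeeze: 30

```text
t: 15.1
tcp_pos: [0.4669, -0.334, 0.0475]
orientation: [2.155, 2.284, -0.0]
force: [-1.2, 0.6, 6.0]
finger_gap: 0.638
gripper_force: 30.7
```

Call:
step_arm:
  translation:
    - [0,0,1]
    - [0,0,3]
    - [0,0,4]
    - [0,0,4]
    - [0,0,0]
    - [0,0,0]
  angular:
    - [0,0,0]
    - [0,0,0]
    - [0,0,0]
    - [0,0,0]
    - [0,0,0]
    - [0,0,0]

```text
t: 15.7
tcp_pos: [0.4666, -0.3339, 0.1674]
orientation: [2.155, 2.284, -0.0]
force: [-0.7, -0.8, -4.6]
finger_gap: 0.64
gripper_force: 33.2
```

Call:
step_arm:
  translation:
    - [0.3,1.9,0]
    - [0.3,3,0]
    - [0.3,3,0]
    - [0.4,3,0]
    - [0.4,3,0]
    - [0.4,3,0]
    - [0.4,3,0]
    - [0.4,3,0]
    - [0.3,3,0]
    - [0,0,0]
  angular:
    - [0,0,0]
    - [0,0,0]
    - [0,0,0]
    - [0,0,0]
    - [0,0,0]
    - [0,0,0]
    - [0,0,0]
    - [0,0,0]
    - [0,0,0]
    - [0,0,0]

```text
t: 16.7
tcp_pos: [0.4981, -0.0696, 0.1654]
orientation: [-2.145, -2.29, -0.002]
force: [-0.1, -0.5, -3.4]
finger_gap: 0.643
gripper_force: 33.3
```

Call:
step_arm:
  translation:
    - [0,0,-1.5]
    - [0,0,-1.5]
    - [0,0,-1]
    - [0,0,0]
    - [0,0,0]
  angular:
    - [0,0,0]
    - [0,0,0]
    - [0,0,0]
    - [0,0,0]
    - [0,0,0]

```text
t: 17.2
tcp_pos: [0.4983, -0.0748, 0.126]
orientation: [-2.155, -2.285, 0.001]
force: [-0.1, 0.7, -2.8]
finger_gap: 0.646
gripper_force: 33.2
```

```bash
python3 - <<'E'
from m import *
o=env.get_obs();print(o['tcp_pos'],o['orientation'],o['force'],o['finger_gap'])
s=cam('scene')
cv2.imwrite('pics/pl.png',cv2.resize(s['frame'][120:330,140:420],(800,600)))
E
```

```text
[ 0.4983442 -0.0748433  0.1259834] [-2.15483728e+00 -2.28469564e+00  8.71769119e-04] [-0.07422144  0.66997749 -2.80689338] 0.6455878402370109
```

View pics/pl.png

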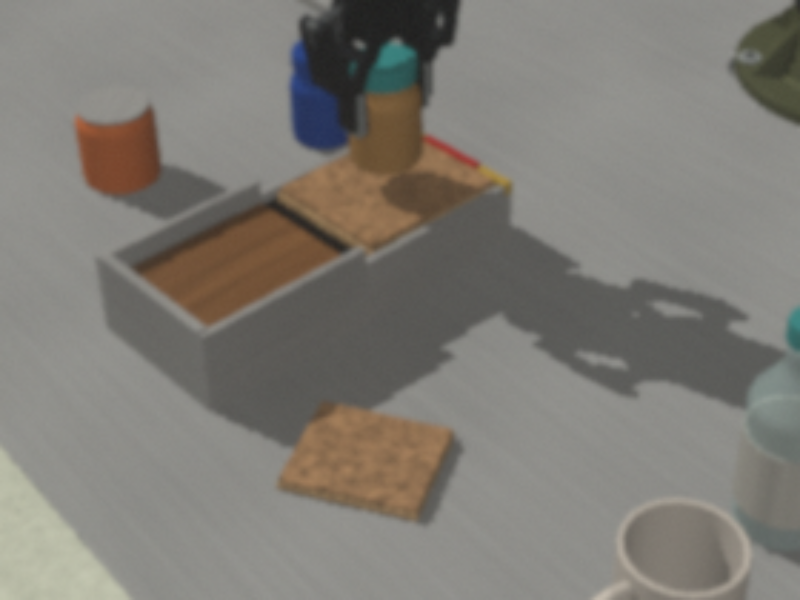

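The jar hangs upright at (390,110), about 2 cm above the middle of the board. I'll lower it gently.

Call:
step_arm:
  translation:
    - [0,0,-0.8]
    - [0,0,-0.7]
    - [0,0,-0.4]
    - [0,0,-0.1]
    - [0,0,0]
    - [0,0,0]
  angular:
    - [0,0,0]
    - [0,0,0]
    - [0,0,0]
    - [0,0,0]
    - [0,0,0]
    - [0,0,0]

```text
t: 17.85
tcp_pos: [0.4987, -0.0746, 0.1064]
orientation: [2.155, 2.286, 0.0]
force: [0.8, -0.2, -2.5]
finger_gap: 0.644
gripper_force: 33.2
```

Call:
step_arm:
  translation:
    - [0,0,-0.08]
    - [0,0,-0.08]
    - [0,0,-0.04]
    - [0,0,0]
    - [0,0,0]
  angular:
    - [0,0,0]
    - [0,0,0]
    - [0,0,0]
    - [0,0,0]
    - [0,0,0]

```text
t: 18.35
tcp_pos: [0.4987, -0.0747, 0.1044]
orientation: [2.155, 2.285, 0.0]
force: [-0.5, -0.2, -1.2]
finger_gap: 0.64
gripper_force: 33.4
```

Call:
step_arm:
  translation:
    - [0,0,-0.03]
    - [0,0,0]
    - [0,0,0]
  angular:
    - [0,0,0]
    - [0,0,0]
    - [0,0,0]

```text
t: 18.65
tcp_pos: [0.4987, -0.0747, 0.1042]
orientation: [2.155, 2.285, 0.0]
force: [-1.0, -0.1, 1.7]
finger_gap: 0.643
gripper_force: 33.6
```

Call:
step_arm:
  translation:
    - [0,0,0]
    - [0,0,0]
    - [0,0,0]
    - [0,0,0]
    - [0,0,0]
    - [0,0,0]
    - [0,0,0]
  angular:
    - [0,0,0]
    - [0,0,0]
    - [0,0,0]
    - [0,0,0]
    - [0,0,0]
    - [0,0,0]
    - [0,0,0]
  claw: 100

```text
t: 19.35
tcp_pos: [0.4986, -0.0747, 0.104]
orientation: [-2.155, -2.286, 0.0]
force: [-0.2, -0.0, 0.3]
finger_gap: 0.997
gripper_force: 0.0
```

Call:
step_arm:
  translation:
    - [0,0,1]
    - [0,0,2]
    - [0,0,3]
    - [0,0,4]
    - [0,0,4]
    - [0,-4,0]
    - [0,-4,0]
    - [0,-4,0]
    - [0,0,0]
    - [0,0,0]
  angular:
    - [0,0,0]
    - [0,0,0]
    - [0,0,0]
    - [0,0,0]
    - [0,0,0]
    - [0,0,0]
    - [0,0,0]
    - [0,0,0]
    - [0,0,0]
    - [0,0,0]

```text
t: 20.35
tcp_pos: [0.4983, -0.1954, 0.2443]
orientation: [-2.158, -2.283, -0.001]
force: [0.3, 0.9, 0.7]
finger_gap: 1.002
gripper_force: 0.0
```

```bash
python3 - <<'E'
from m import *
s=cam('scene');t=cam('top')
for ce,st,m in blobs(t,(82,100,40),(98,255,255)):print('top',st,ray(t,*ce,.142))
cv2.imwrite('pics/fin.png',np.hstack([cv2.resize(s['frame'][120:330,140:420],(400,300)),cv2.resize(t['frame'][110:290,240:480],(400,300))]))
E
```

```text
top [311 213  27  27 579] [ 0.49716561 -0.07698355  0.142     ]
top [ 93 261  18  16 220] [0.49878993 0.31866572 0.142     ]
```

View pics/fin.png

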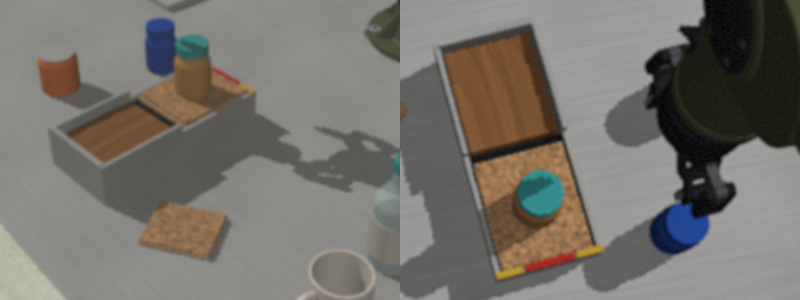

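The jar stands upright at (193,70) in the middle of the board. The board is flush at the posts, and the arm is clear.

```bash
python3 -c "
from bench import env
print(env.job_done())"
```

```text
the job is handed in; nothing more can be done
None
```

I handed the job in: the board lies home against the posts, the jar stands upright within a few millimetres of its middle, and the darker second board is still in the well (the lowest one was never in view); the hand-in returned no verdict.

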